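# Free the ratchet clamp and load the steriliser box

## Task

The steriliser box is held shut by the clamp bar of its ratchet bolt: flip the ratchet's direction lever to the loosening side, then swing the handle to loosen the bolt (counter-clockwise from above) until the clamp bar is well clear of the lid. Open the lid wide, stand the small squat sample jar upright on the floor of the box without dropping or tipping it, let go of it, and shut the lid fully. Leave the bolt loose, and do not disturb the bottle, the carton or the tube rack.

Things in the scene. Friction and masses are not known exactly. Their poses are not given: they have to be found in the camera images.
- steriliser: White open-topped steel box fixed on the bench, outside 180 x 180 x 70 mm, walls and floor 5 mm. Origin: centre of its underside, on the bench; x points away from the robot (to the lid's hinge), y left, z up. On its right (-y) the ratchet stands on a pillar, its vertical axis at x +70, y -130 mm in this frame. With the lid open, the floor is free for the jar.
- light_arm_end (a point): Middle of the underside of the robot-side end of a fixed grey light arm, 24 mm wide, 207 mm above the bench. It runs level above the ratchet to a post 85 mm behind the ratchet axis. The lever tab is just beneath and beyond this end, out of reach for a gripper pointing straight down: lean the tool about 35 degrees, its body back towards the robot.
- direction_lever (a joint): Direction lever on the handle's head, rad, counter-clockwise from above positive, -0.4 to +0.4, 0 = in line with the handle, pointing along it to the grip. Pivot pin on the handle, 45 mm from the ratchet axis. Snaps over at the middle (1 N at the tab), stays where put. Starts negative = tightening (clicks freely when swung to loosen); positive = loosening: drives the bolt counter-clockwise only.
- lever_tab (a point): On the lever's upright steel tab, 42 mm from its pin, 9 mm below its top (155 mm above the bench). The tab is 9 mm along the lever, 11 mm wide, free for its upper 20 mm. Seen from the robot it starts left of the handle's line (tightening) and must go to the right of it (loosening): the tab stands on the side to which the handle drives.
- ratchet_handle (a joint): Angle of the ratchet handle relative to the bolt, rad, counter-clockwise from above positive; near 0 at the start; unlimited, drags lightly (0.15 N m). The ratchet has 12 teeth (0.52 rad each).
- handle_grip (a point): On the centre line of the black round rubber handle, 19 mm thick, 130 mm from the ratchet axis, 116 mm above the bench; rubber from 56 to 160 mm from the axis. Turns level about the axis; at the start points towards the robot, leaning 0.02 to 0.38 rad to the left (in the box's frame). To loosen, its end goes to the right as seen from the robot. The lid's top (77 mm high) is partly beneath it.
- bolt_axis (a point): Point on the vertical ratchet axis at the handle's height, 116 mm above the bench. The round head is 60 mm across.
- clamp_bolt (a joint): Angle of the bolt with its clamp bar, rad, counter-clockwise from above = loosening, positive. 0 = fully tight, clamp bar pointing to the box's left (+y) across the lid; starts at 0 to 0.3; the clamp bar is clear of the lid from about 1.0 on, and a stop is at 1.6. Turns stiffly (0.5 N m).
- clamp_bar_tip (a point): End of the flat dark steel clamp bar on the bolt (16 mm wide, 10 mm thick, reaching 56 mm from the ratchet axis), 84 mm above the bench; while it lies over the lid's right edge (40 mm from the axis) the lid cannot open.
- box_lid (a joint): Lid angle, rad: 0 shut, growing as the knob side lifts, stop at 1.8. The stiff hinge leaves the lid where it is put; lifting it takes about 5 N at the knob. Its knob is on the upper face, so on the side away from the robot when open.
- lid_knob (a point): Centre of the lid's knob: a dark steel round bar 20 mm thick and 28 mm long lying along the box's y, on a short foot, centre 24 mm above the lid's upper face (101 mm above the bench when shut), near the lid's robot-side edge, 30 mm left of the middle. Pinch it by its two ends (along y); it may turn between the fingers as the lid swings.
- lid_hinge (a point): Point on the lid's hinge line (along the box's y) at the knob's y, at the box's far rim, 71 mm above the bench. With the lid shut the knob lies 150 mm towards the robot and 30 mm above it.
- sample_jar: Squat clear jar with white cap, 50 mm in diameter, 52 mm tall, stands upright on the bench at the start. Origin: centre of its underside, z up through its cap. 80 to 170 g.
- reagent_bottle: Bystander: tall clear bottle with white cap, 60 mm in diameter, 130 mm tall. Origin: centre of its underside.
- carton: Bystander: black carton 65 x 80 x 70 mm. Origin: centre of its underside.
- tube_rack: Bystander: rack 100 x 130 mm with capped tubes, 119 mm tall. Origin: centre of its underside.
Not all that is in view belongs to the job. Of the things like the sample_jar, leave any that is purple or red; of the rest the smaller one is meant.

How it is judged:
On the way, in this order (a step that is already met when the one before it is completed fails the run):
1. the direction lever is flipped to the loosening side (value of joint direction_lever above 0.1 rad), for 0.2 s.
2. the bolt is loosened until the clamp bar is clear of the lid (value of joint clamp_bolt above 1 rad), for 0.2 s.
3. the lid is opened wide (value of joint box_lid above 1.1 rad), for 0.2 s.
4. the jar stands upright on the floor of the open box, released (x of sample_jar in the frame of steriliser between -0.085 and 0.085 m and y of sample_jar in the frame of steriliser between -0.085 and 0.085 m and z of sample_jar in the frame of steriliser below 0.012 m and angle between sample_jar's own z axis and vertical below 0.15 rad and contact force between sample_jar and the fingers below 0.2 N and value of joint box_lid above 0.9 rad), for 0.2 s.
At the end, for the whole second after the job is handed in: The lid is shut (within 0.05 rad), the bolt is still loose (at least 0.95 rad), and the jar stands upright (within 0.15 rad) and at rest on the floor inside the box (value of joint box_lid below 0.05 rad and value of joint clamp_bolt above 0.95 rad and x of sample_jar in the frame of steriliser between -0.085 and 0.085 m and y of sample_jar in the frame of steriliser between -0.085 and 0.085 m and z of sample_jar in the frame of steriliser below 0.012 m and angle between sample_jar's own z axis and vertical below 0.15 rad and linear speed of sample_jar below 0.02 m/s); the robot touches nothing.
It fails at once if the reagent bottle is moved more than 30 mm or tipped (distance of reagent_bottle from where it was at the start of the episode above 0.03 m or angle between reagent_bottle's own z axis and vertical above 0.4 rad).
It fails at once if the carton is moved more than 30 mm (distance of carton from where it was at the start of the episode above 0.03 m).
It fails at once if the tube rack is moved more than 30 mm (distance of tube_rack from where it was at the start of the episode above 0.03 m).
It fails at once if the jar is dropped (faster than 1 m/s) or tipped over (angle between sample_jar's own z axis and vertical above 1 rad or linear speed of sample_jar above 1 m/s).
It also fails if it takes over 72 s, if anything falls off the work surface, if the arm or the gripper's body presses on something with over 40 N, if the wrist force passes 120 N, or if a joint passes its speed limit or range.

## Robot

A 6-joint arm with a two-finger parallel gripper is mounted at the origin on the work surface. World frame = base frame: x ahead of the robot, y to its left, z up, the work surface at z = 0. Lengths are in m, angles in rad, forces in N, time in s.
With the tool pointing down it reaches from about 0.4 to 0.825 m from the base axis. Payload 7 kg.
Tool frame: the origin (TCP) lies on the centre line of the jaws, within the pads' length; the fingertips stand arm.tip_reach ahead of it and the grasp point (between the pads) lies 5 mm behind it (arm.tip_reach is the distance from the TCP to the fingertips, in m); z points along the fingers, y is the line along which they close (so a half turn about z gives the same grasp; the last joint's range is limited). The gripper opens to 88 mm and grips with 3 to 60 N. Pads are 19 mm wide; open, the fingers measure 130 mm over their backs; the gripper's body (78 mm by 193 mm) begins 47 mm behind the grasp point.
Start: joints at [-0.882, 0.359, 0.012, 0, -1.224, -0.288], TCP at [0.263, -0.621, 0.241] pointing down, gripper open.
Joint ranges: [-3.07, 3.07], [-1.43, 2.12], [-1.02, 1.25], [-3.03, 1.67], [-3.05, -0], [-3.03, 3.03]. Speed limits (rad/s): [2.39, 2.39, 3.01, 3.14, 3.14, 3.14].

## Interface

Orientations are given as [roll, pitch, yaw] about the fixed x, y, z axes, in that order (R = Rz(yaw) Ry(pitch) Rx(roll)).
In Python, from station import status, optics, order, arm gives the robot as it stands. The module is installed in compiled form; this text tells all that it offers.
- The arm moves only by the shell command python3 -m jog 'ROWS' [FORCE]. ROWS is JSON, a list of rows, each a list of 3 entries, a list of its own where there are three numbers: the gripper command: -1 is shut, 1 is fully open, values between are in proportion, then the shift along the tool's x, y, z in mm, then the turn about the tool's z in rad. A call has 1 to 20 rows; each row is the pose to reach, as a shift and turn from the pose commanded when the call began, along the tool's axes at that moment; what a row does not reach only later rows make up. A row lasts 1/8 s, in which the tool goes at most 62.5 mm and 10.7 degrees, less where a joint would pass 70% of its speed; a pose out of reach is approached as far as the arm can. A call with a gripper value outside its range is refused whole. The fingers move at their own pace and stop on an object; FORCE is the grip in N (left out, the last holds). Time passes only in rows, so rows that repeat a pose let the fingers close. It gives the time, the measured TCP pose, the force, the opening and the grip force at its end, in the units of the state.
- status.get_state(): the state, without advancing time (a new reading comes with each control period).
- optics.grab_frame(name): name is "side" or "top" or "wrist"; returns a dict with "color" (400x640x3 uint8, red, green, blue), "mtx" (3x3 intrinsics, pixels), "cam_to_world" (4x4, takes a point from camera to world coordinates). Camera axes: x right, y down, z forward; pixel columns grow to the right and rows downward; lengths in m; the calibration is good to about 2 mm. A picture is of the moment at which its call begins. There is no depth.
- order.job_done(): hands the job in; it is judged then, once.
The state is a dict: "t": time; "q": joint angles; "qd": joint speeds; "joint_efforts": joint torques, N m; "eef_pos": TCP position; "ee_rot": TCP orientation; "force": force on the tool from outside, world axes, zero at the start; "moment": the same for the moment, N m; "width": finger opening in m; "gripper_force": force on a finger pad.
Only numpy, scipy, OpenCV 4.12 (cv2) and the standard library are available. Lean on these libraries where they do the work, as an engineer would, in place of code of your own. Each camera call takes 0.05 s, during which the arm holds its last target. There are 200 camera calls.

## Working session

There is one attempt and no reset: what is moved stays moved. The work goes in short steps, Python scripts to look and compute and a shell command to move; the robot and the scene stay as the last step left them, time stands still between calls to the robot, and variables do not carry over. Pictures are saved under pics/ and viewed, at most 10 in all, crops included, and the job is handed in when it is done.

```bash
mkdir -p pics; ls; python3 - <<'E'
from station import status, optics, arm
import cv2, numpy as np
s=status.get_state(); print(s, arm.tip_reach, [a for a in dir(arm) if a[0]!='_'])
for n in ("side","top"):
    f=optics.grab_frame(n); cv2.imwrite(f"pics/{n}0.png",f["color"][:,:,::-1]); print(n,f["mtx"].tolist(),f["cam_to_world"].round(4).tolist())
    np.savez(f"pics/{n}0.npz",**f)
E
```

```text
pics
{'t': 0.0, 'q': array([-8.81912031e-01,  3.59398133e-01,  1.10987245e-02, -3.58696435e-04,
       -1.22412958e+00, -2.88117358e-01]), 'qd': array([ 4.81682806e-04, -4.58034190e-04, -1.39930812e-03, -1.09264192e-03,
        5.32212036e-05, -3.55483487e-04]), 'joint_efforts': array([-3.28103924e-04, -5.82713020e+01,  2.93043941e+01,  6.99712202e+00,
        6.59991187e-03, -1.79769040e-04]), 'eef_pos': array([ 0.2631474 , -0.62109491,  0.23963122]), 'ee_rot': array([ 3.13993147e+00, -1.40662290e-04, -2.74094775e+00]), 'force': array([-0.16356713,  0.62740039,  0.37724858]), 'moment': array([-0.02916111,  0.01446766, -0.04827633]), 'gripper_force': 0.0, 'width': 0.0871720864626459} 0.014 ['Unreachable', 'tip_reach']
side [[428.95899365663956, 0.0, 317.9597704632224], [0.0, 428.95899365663956, 204.1910628501892], [0.0, 0.0, 1.0]] [[-0.9961, -0.0641, 0.0606, 0.4521], [-0.0856, 0.5325, -0.8421, 0.9712], [0.0217, -0.844, -0.5359, 0.7415], [0.0, 0.0, 0.0, 1.0]]
top [[407.9884945781792, 0.0, 314.1772467891007], [0.0, 407.9884945781792, 207.92085306908936], [0.0, 0.0, 1.0]] [[-0.0148, -0.9733, 0.229, 0.2972], [-0.9999, 0.0154, 0.0012, -0.0059], [-0.0047, -0.229, -0.9734, 1.1016], [0.0, 0.0, 0.0, 1.0]]
```

View pics/top0.png

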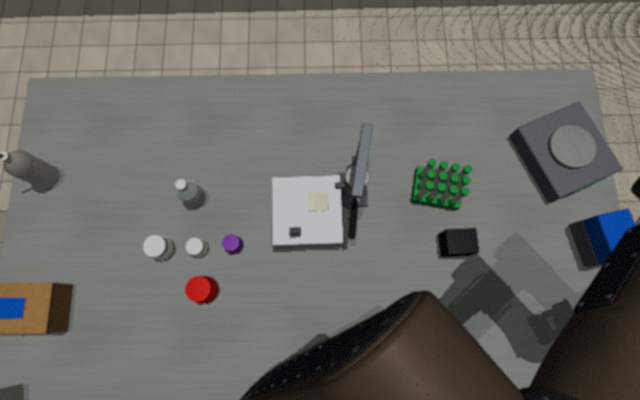

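View pics/side0.png

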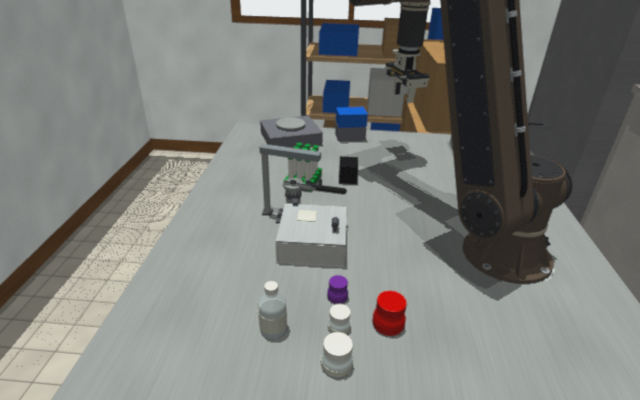

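Top view: box lid (272–342, 177–247), knob (295,231), handle (353,220), light arm from (367,125) to (359,195). The jar candidates are the large white one at (157,247), the small white one at (196,247), purple at (232,243) and red at (201,289). The small white one at (196,247) fits: it is neither purple nor red, and it is the smaller of the two whites. The bottle is at (187,188), the carton at (459,242) and the rack at (441,185).

```bash
cat > h.py <<'E'
import numpy as np, cv2
from scipy.spatial.transform import Rotation as R
from station import status, optics
def ray(f,u,v):
    d=np.linalg.inv(f["mtx"])@[u,v,1]; T=f["cam_to_world"]; return T[:3,3],T[:3,:3]@d
def plane(f,u,v,z):
    o,d=ray(f,u,v); return (o+d*(z-o[2])/d[2]).round(4)
def two(f,p,g,q):
    o,d=ray(f,*p); a,b=ray(g,*q)
    t=np.linalg.lstsq(np.c_[d,-b],a-o,rcond=None)[0]; P=o+t[0]*d; Q=a+t[1]*b
    return ((P+Q)/2).round(4), np.linalg.norm(P-Q).round(4)
def proj(f,P):
    T=f["cam_to_world"]; c=f["mtx"]@(T[:3,:3].T@(np.asarray(P)-T[:3,3])); return (c[:2]/c[2]).round(1)
def rot(s=None):
    s=s or status.get_state(); return R.from_euler('xyz',s["ee_rot"]).as_matrix()
E
python3 - <<'E'
from h import *
t=dict(np.load("pics/top0.npz")); s=dict(np.load("pics/side0.npz"))
c=t["color"]; hsv=cv2.cvtColor(c,cv2.COLOR_RGB2HSV)
def comps(m,amin):
    n,l,st,ce=cv2.connectedComponentsWithStats(m.astype(np.uint8)); return [(st[i].tolist(),ce[i].round(1).tolist()) for i in range(1,n) if st[i,4]>=amin]
lid=(hsv[:,:,2]>170)&(hsv[:,:,1]<60)
m=np.zeros(lid.shape,bool); m[165:260,262:347]=1
lm=(lid&m).astype(np.uint8)
cn=max(cv2.findContours(lm,0,2)[0],key=cv2.contourArea); r=cv2.minAreaRect(cn); print("lid",r)
for p in cv2.boxPoints(r): print(p,plane(t,*p,.077))
m[:]=0;m[220:245,280:310]=1; print("dark knob",comps((hsv[:,:,2]<90)&m,10))
m[:]=0;m[190:245,343:375]=1; print("handle",comps((hsv[:,:,2]<50)&m,10))
ys,xs=np.nonzero((hsv[:,:,2]<50)&m)
m[:]=0;m[225:265,135:215]=1; print("caps",comps(lid&m,20))
a=cv2.resize(c[165:255,262:382],None,fx=5,fy=5,interpolation=cv2.INTER_CUBIC)
b=cv2.resize(s["color"][140:250,255:365],None,fx=4,fy=4,interpolation=cv2.INTER_CUBIC)
cv2.imwrite("pics/a1.png",a[:,:,::-1])
j1=cv2.resize(c[170:310,135:255],None,fx=2.5,fy=2.5); j2=cv2.resize(s["color"][270:380,250:420],None,fx=2.5,fy=2.5)
o=np.zeros((580,800,3),np.uint8); b=b[:300]
o[:350,:300]=j1; o[:275,310:735]=j2; bb=cv2.resize(s["color"][140:215,255:355],None,fx=4,fy=4); o[280:580,310:710]=bb
cv2.imwrite("pics/b1.png",o[:,:,::-1])
E
```

```text
lid ((306.2691955566406, 209.65383911132812), (66.0596694946289, 68.47039031982422), 88.31531524658203)
[271.07776 177.64478] [0.6217 0.1073 0.077 ]
[339.51855 175.6318 ] [ 0.6243 -0.0726  0.077 ]
[341.46063 241.6629 ] [ 0.4494 -0.0724  0.077 ]
[273.01984 243.67587] [0.447  0.1007 0.077 ]
dark knob [([290, 228, 10, 9, 78], [294.7, 231.8])]
handle [([343, 190, 16, 49, 436], [350.5, 210.9])]
caps [([144, 236, 20, 20, 330], [153.5, 245.4]), ([186, 238, 16, 16, 192], [193.6, 245.6])]
```

View pics/a1.png

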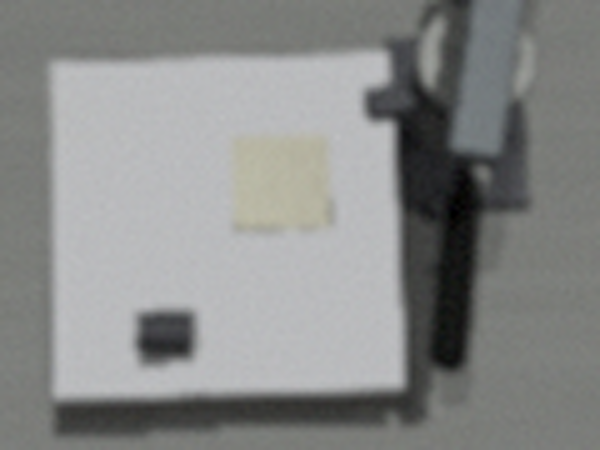

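View pics/b1.png

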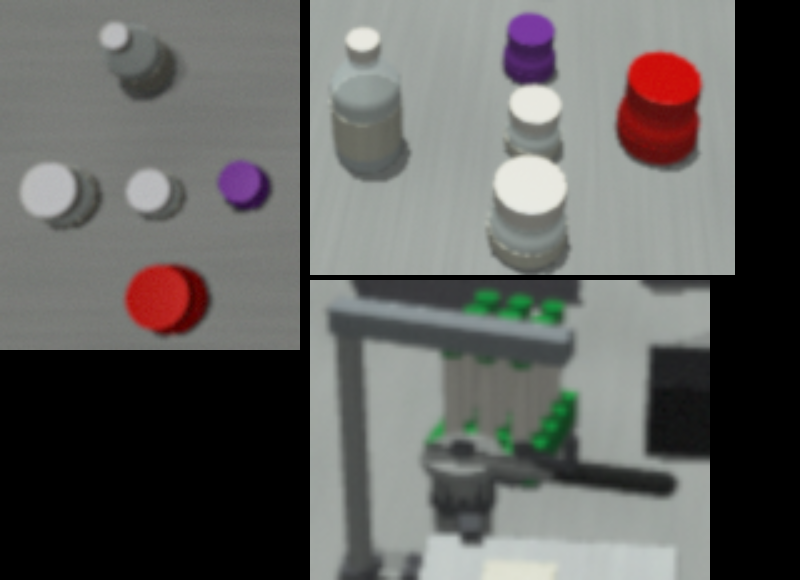

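The crops confirm the small white jar (top 193.6,245.6; side ~340,318). The handle's black grip end is at about (352,237), and the clamp bar lies over the lid's right edge at (339,185). Next I compute the frames.

```bash
python3 - <<'E'
from h import *
t=dict(np.load("pics/top0.npz")); s=dict(np.load("pics/side0.npz"))
f=lambda x,y:((x+.5)/5-.5+262,(y+.5)/5-.5+165)
C=[plane(t,*f(*p),.077) for p in ((50,62),(395,50),(405,388),(52,400))]
for c in C: print(c)
C=np.array(C); ctr=C.mean(0)
ey=(C[0]-C[1]+C[3]-C[2])[:2]; ex=(C[0]-C[3]+C[1]-C[2])[:2]
print("ctr",ctr,"size",np.linalg.norm(ex)/2,np.linalg.norm(ey)/2)
yaw=(np.arctan2(ex[1],ex[0])+np.arctan2(-ey[0],ey[1]))/2; print("yaw",np.arctan2(ex[1],ex[0]),np.arctan2(-ey[0],ey[1]),yaw)
Rz=np.array([[np.cos(yaw),-np.sin(yaw)],[np.sin(yaw),np.cos(yaw)]])
W=lambda x,y,z:np.r_[ctr[:2]+Rz@[x,y],z]
ax=W(.07,-.13,.116); print("axis",ax, "px",proj(t,ax),proj(s,ax))
k=plane(t,294.7,231.5,.111); print("knob",k,"exp",W(-.06,.03,.101), "hinge",W(.09,.03,.071))
for p in ((450,362),(453,310),(457,260),(461,210)):
    g=plane(t,*f(*p),.120); d=Rz.T@(g-ax)[:2]; print("grip",g,"r",np.linalg.norm(d),"ang",np.arctan2(-d[1]*-1,-d[0]) )
gs=plane(s,(662-310)/4+255,(485-280)/4+140,.118); print("side grip end",gs)
# light arm end
e1=((545+572)/2,335)
print("arm end two-view",two(t,f(475,152),s,((565-310)/4+255,(340-280)/4+140)), plane(t,*f(475,152),.222))
j=plane(t,193.9,246,.052); print("jar",j, plane(s,(534-310)/2.5+250,105/2.5+270,.052), "bottle",plane(t,187,186,.13))
print("tab cand",plane(s,310,182.5,.155),plane(s,293,181,.155))
E
```

```text
[0.6235 0.1059 0.077 ]
[ 0.6271 -0.0755  0.077 ]
[ 0.448  -0.0753  0.077 ]
[0.4447 0.1033 0.077 ]
ctr [0.535825 0.0146   0.077   ] size 0.17895402342501274 0.18003305946408843
yaw 0.006705683226996726 0.019164320154534245 0.012935001690765485
axis [ 0.60750065 -0.1144837   0.116     ] px [357.2 177. ] [292.2 183.7]
knob [0.4714 0.0441 0.111 ] exp [0.47544198 0.04382141 0.101     ] hinge [0.62542943 0.04576161 0.071     ]
grip [ 0.4541 -0.0946  0.12  ] r 0.1546839362897492 ang 0.14183571264511224
grip [ 0.4797 -0.097   0.12  ] r 0.12899102774741564 ang 0.1488954762262528
grip [ 0.5047 -0.0999  0.12  ] r 0.10382994466730988 ang 0.15385853455831286
grip [ 0.5299 -0.1028  0.12  ] r 0.07847527840622315 ang 0.16237442603640886
side grip end [ 0.4576 -0.0858  0.118 ]
arm end two-view (array([ 0.5315, -0.0999,  0.2212]), np.float64(0.0019)) [ 0.5322 -0.0999  0.222 ]
jar [0.4478 0.3083 0.052 ] [0.4468 0.3134 0.052 ] bottle [0.5866 0.31   0.13  ]
tab cand [ 0.55   -0.0595  0.155 ] [ 0.5978 -0.0621  0.155 ]
```

```bash
python3 - <<'E'
from h import *
t=dict(np.load("pics/top0.npz")); s=dict(np.load("pics/side0.npz"))
hsv=cv2.cvtColor(t["color"],cv2.COLOR_RGB2HSV)
g=(hsv[:,:,1]>120)&(hsv[:,:,0]>45)&(hsv[:,:,0]<80)&(hsv[:,:,2]>60)
g[:,:400]=0; g[:,480:]=0
ys,xs=np.nonzero(g); r=cv2.minAreaRect(np.c_[xs,ys].astype(np.float32))
for p in cv2.boxPoints(r): print("rack",p,plane(t,*p,.119),plane(t,*p,.08))
d=(hsv[:,:,2]<60); d[:225]=0; d[262:]=0; d[:,:435]=0; d[:,485:]=0
ys,xs=np.nonzero(d); r=cv2.minAreaRect(np.c_[xs,ys].astype(np.float32))
for p in cv2.boxPoints(r): print("carton",p,plane(t,*p,.07))
print("arm far",plane(t,367,125,.221),"near corners",plane(t,352,195,.221),plane(t,363,195.5,.221))
f=lambda P:((proj(t,P)-[262,165])*5).round()
print("tab proj a1",f([.5265,-.0876,.16]),"b1 side",(proj(s,[.5265,-.0876,.16])-[255,140])*4+[310,280])
Rt=rot(); print(Rt.round(3))
E
```

```text
rack [410.62402 199.56802] [ 0.5459 -0.2445  0.119 ] [ 0.5557 -0.254   0.08  ]
rack [418.448   156.53601] [ 0.6585 -0.2722  0.119 ] [ 0.6729 -0.2828  0.08  ]
rack [472.83197 166.42401] [ 0.6298 -0.4077  0.119 ] [ 0.643  -0.4236  0.08  ]
rack [465.008   209.45602] [ 0.5185 -0.3768  0.119 ] [ 0.5273 -0.3916  0.08  ]
carton [436.45517 230.46207] [ 0.4756 -0.3169  0.07  ]
carton [476.01382 227.1655 ] [ 0.4826 -0.4189  0.07  ]
carton [478.36557 255.3862 ] [ 0.4103 -0.4172  0.07  ]
carton [438.80692 258.68277] [ 0.4035 -0.3168  0.07  ]
arm far [ 0.7006 -0.1307  0.221 ] near corners [ 0.5326 -0.0898  0.221 ] [ 0.5311 -0.1143  0.221 ]
tab proj a1 [435. 196.] b1 side [567.2 426.4]
[[-0.921 -0.39  -0.001]
 [-0.39   0.921  0.001]
 [ 0.     0.001 -1.   ]]
```

```bash
cat >> h.py <<'E'
AX=np.array([.6075,-.1145]); YAW=.013
def pol(lean,r):  # world xy of a point on handle at lean (left +)
    th=np.pi-lean+YAW; return AX+r*np.array([np.cos(th),np.sin(th)])
def tang(lean): return np.pi/2-lean+YAW   # world angle of tool y, across the handle
def rel(targets):  # (x,y,z,angle of tool y) -> shift mm, turn
    s=status.get_state(); M=rot(s); a0=np.arctan2(M[1,1],M[0,1])
    for x,y,z,a in targets:
        w=-(a-a0); w=(w+np.pi/2)%np.pi-np.pi/2
        print((M.T@(np.array([x,y,z])-s["eef_pos"])*1000).round(0).tolist(), round(w,2))
E
python3 -c "
from h import *
p=pol(.14,.148); print(p,tang(.14))
rel([(*p,.24,tang(.14)),(*p,.122,tang(.14))])"
```

```text
[ 0.46069194 -0.09575449] 1.4437963267948963
[-387.0, 407.0, 0.0] 0.53
[-387.0, 407.0, 118.0] 0.53
```

```bash
python3 -m jog '[[-0.1,[-40,42,0],0.05],[-0.1,[-80,84,0],0.1],[-0.1,[-120,126,0],0.16],[-0.1,[-160,168,0],0.22],[-0.1,[-200,210,0],0.28],[-0.1,[-240,252,0],0.34],[-0.1,[-280,294,0],0.4],[-0.1,[-320,336,0],0.46],[-0.1,[-355,372,0],0.5],[-0.1,[-380,400,0],0.53],[-0.1,[-387,407,0],0.53],[-0.1,[-387,407,0],0.53],[-0.1,[-387,407,10],0.53]]' 30
python3 - <<'E'
from h import *
f=optics.grab_frame("wrist"); cv2.imwrite("pics/w1.png",f["color"][:,:,::-1])
p=pol(.14,.148); rel([(*p,.122,tang(.14))])
print([proj(f,[*pol(.14,r),.116]) for r in (.16,.13,.07)], proj(f,[.5265,-.0876,.164]))
E
```

```text
t: 1.72
eef_pos: [0.4609, -0.0964, 0.2306]
ee_rot: [3.141, 0.001, 3.012]
force: [0.6, -0.7, -0.4]
width: 0.0392
gripper_force: 0.0
[-1.0, 1.0, 107.0] -0.0
[array([323.9, 189. ]), array([324. , 222.8]), array([324.2, 284.4])] [345.9 302.8]
```

View pics/w1.png

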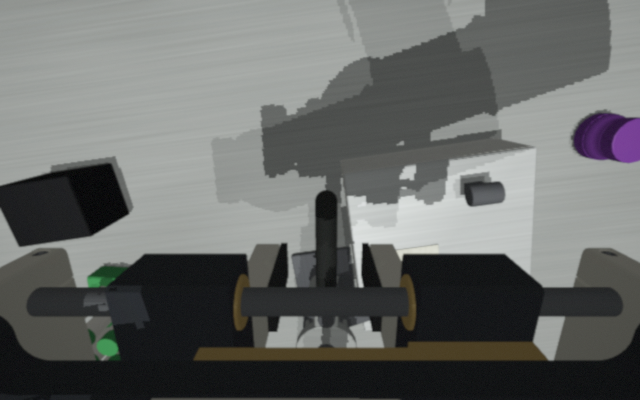

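The handle sits centred between the fingers (326,190–290), and the prediction agrees. I go down over it and narrow the fingers.

```bash
python3 -m jog '[[-0.1,[0,0,45],0],[-0.1,[-1,1,90],0],[-0.1,[-1,1,107],0],[-0.1,[-1,1,107],0],[-0.4,[-1,1,107],0],[-0.4,[-1,1,107],0],[-0.4,[-1,1,107],0]]' 30
python3 - <<'E'
from h import *
rel([(*pol(L,r),.122,tang(L)) for L,r in zip(np.linspace(.06,-1.0,14),np.linspace(.147,.112,14))])
E
```

```text
t: 2.65
eef_pos: [0.4624, -0.0949, 0.1243]
ee_rot: [3.141, 0.001, 3.012]
force: [-0.6, -0.5, 0.3]
width: 0.0266
gripper_force: 0.0
[0.0, -13.0, 2.0] -0.08
[-4.0, -24.0, 2.0] -0.16
[-9.0, -35.0, 2.0] -0.25
[-15.0, -45.0, 2.0] -0.33
[-21.0, -55.0, 2.0] -0.41
[-29.0, -64.0, 2.0] -0.49
[-36.0, -72.0, 2.0] -0.57
[-45.0, -79.0, 2.0] -0.65
[-53.0, -85.0, 2.0] -0.73
[-62.0, -90.0, 2.0] -0.82
[-72.0, -95.0, 2.0] -0.9
[-81.0, -98.0, 2.0] -0.98
[-90.0, -101.0, 2.0] -1.06
[-100.0, -103.0, 2.0] -1.14
```

```bash
python3 -m jog '[[-0.4,[0,-13,1],-0.08],[-0.4,[-4,-24,1],-0.16],[-0.4,[-9,-35,1],-0.25],[-0.4,[-15,-45,1],-0.33],[-0.4,[-21,-55,1],-0.41],[-0.4,[-29,-64,1],-0.49],[-0.4,[-36,-72,1],-0.57],[-0.4,[-45,-79,1],-0.65],[-0.4,[-53,-85,1],-0.73],[-0.4,[-62,-90,1],-0.82],[-0.4,[-72,-95,1],-0.9],[-0.4,[-81,-98,1],-0.98],[-0.4,[-90,-101,1],-1.06],[-0.4,[-100,-103,1],-1.14],[-0.4,[-100,-103,1],-1.14],[-0.4,[-100,-103,1],-1.14]]' 30
python3 - <<'E'
from h import *
t=optics.grab_frame("top"); np.savez("pics/t2.npz",**t); s=optics.grab_frame("side");np.savez("pics/s2.npz",**s)
a=cv2.resize(t["color"][150:260,300:480],None,fx=4,fy=4); b=cv2.resize(s["color"][110:240,250:380],None,fx=3,fy=3)
cv2.imwrite("pics/t2.png",a[:,:,::-1])
print(status.get_state()["moment"])
E
```

```text
t: 4.65
eef_pos: [0.5478, -0.2098, 0.1227]
ee_rot: [-3.141, 0.0, -2.133]
force: [0.4, -0.7, 0.4]
width: 0.0263
gripper_force: 0.0
[-0.01383855  0.03751878 -0.01778062]
```

View pics/t2.png

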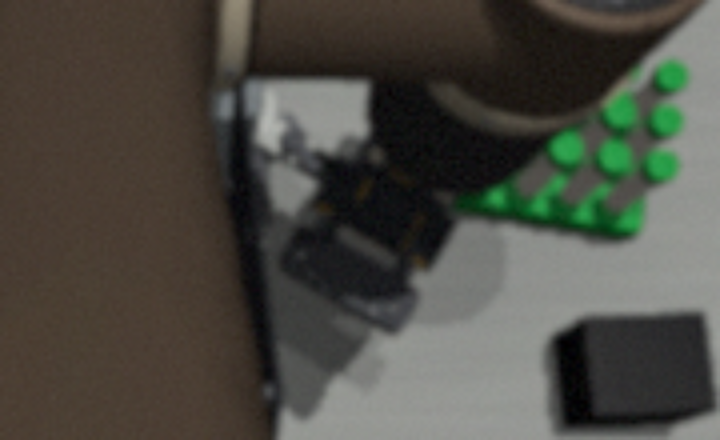

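The top crop shows the gripper over the handle at about (370,240) in the crop; the arm hides the lever, and the rack and carton are untouched. I lift and look with the wrist camera.

```bash
python3 -m jog '[[-0.2,[0,2,-10],0],[-0.2,[0,2,-60],0],[-0.2,[0,2,-120],0],[-1,[-40,2,-130],0],[-1,[-50,2,-130],0],[-1,[-50,2,-130],0]]' 30
python3 - <<'E'
from h import *
f=optics.grab_frame("wrist"); np.savez("pics/w2.npz",**f); cv2.imwrite("pics/w2.png",f["color"][:,:,::-1])
print(rot().round(2), f["cam_to_world"][:3,3])
for L in (-.97,-1.0):
    pin=pol(L,.045); th=np.pi-L+YAW
    for q in (-.4,.4):
        tb=pin+.042*np.array([np.cos(th+q),np.sin(th+q)]); print(L,q,tb.round(4),proj(f,[*tb,.164]))
print([proj(f,[*pol(-.97,r),.116]) for r in (.16,.11,.0)])
E
```

```text
t: 5.5
eef_pos: [0.5725, -0.1659, 0.2524]
ee_rot: [3.141, -0.0, -2.13]
force: [-0.7, -0.1, 0.2]
width: 0.0106
gripper_force: 0.0
[[-0.53 -0.85 -0.  ]
 [-0.85  0.53  0.  ]
 [ 0.    0.   -1.  ]] [ 0.52902743 -0.23467582  0.39620239]
-0.97 -0.4 [ 0.5475 -0.1751] [345.4 185.7]
-0.97 0.4 [ 0.5747 -0.1932] [301.3 184.5]
-1.0 -0.4 [ 0.5493 -0.1768] [342. 185.]
-1.0 0.4 [ 0.5771 -0.1942] [297.9 185.1]
[array([326. ,  79.1]), array([324.3, 141.4]), array([321., 257.])]
```

View pics/w2.png

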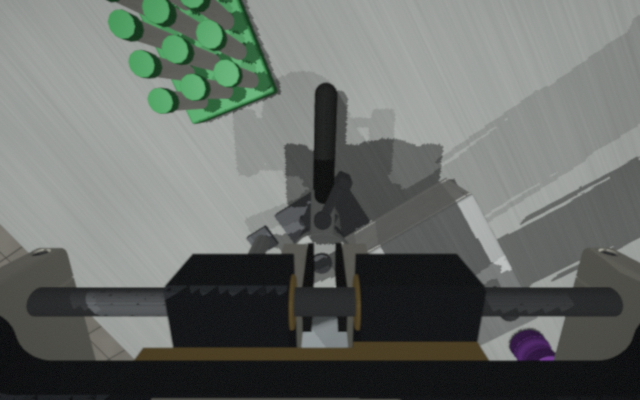

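Wrist view: handle at (325,90–195), tab at (345,183), exactly where predicted for lean −0.97, so the lever is still on the tightening side. With the handle swung out, the tab can be reached with the tool pointing straight down.

```bash
python3 - <<'E'
from h import *
a=np.pi-.3; c=np.array([.546,-.178]); u=np.array([.955,-.296]); v=np.array([.296,.955])
T=[(*c,.25,a),(*c,.167,a)]+[(*(c+u*d-v*.008*min(1,d/.03)),.167,a) for d in (.01,.02,.025,.03,.035,.038)]
rel(T)
E
```

```text
[24.0, 16.0, 2.0] -0.26
[24.0, 16.0, 85.0] -0.26
[24.0, 6.0, 85.0] -0.26
[24.0, -5.0, 85.0] -0.26
[24.0, -10.0, 85.0] -0.26
[24.0, -15.0, 85.0] -0.26
[22.0, -20.0, 85.0] -0.26
[22.0, -23.0, 85.0] -0.26
```

```bash
python3 -m jog '[[0,[12,8,2],-0.13],[0,[24,16,2],-0.26],[0,[24,16,2],-0.26],[0,[24,16,45],-0.26],[0,[24,16,75],-0.26],[0,[24,16,85],-0.26],[0,[24,16,85],-0.26],[0,[24,6,85],-0.26],[0,[24,-3,85],-0.26],[0,[24,-8,85],-0.26],[0,[24,-12,85],-0.26],[0,[23,-16,85],-0.26],[0,[22,-20,85],-0.26],[0,[22,-23,85],-0.26],[0,[22,-23,85],-0.26],[0,[22,-16,85],-0.26],[0,[22,-16,45],-0.26],[0,[0,-6,0],-0.1],[0,[0,0,0],0],[0,[0,0,0],0]]' 30
python3 - <<'E'
from h import *
f=optics.grab_frame("wrist"); np.savez("pics/w3.npz",**f); 
cv2.imwrite("pics/w3.png",cv2.resize(f["color"][60:260,200:460],None,fx=3,fy=3)[:,:,::-1])
for L in (-.97,-1.05):
    pin=pol(L,.045); th=np.pi-L+YAW
    for q in (-.4,.4):
        tb=pin+.042*np.array([np.cos(th+q),np.sin(th+q)]); print(L,q,tb.round(4),proj(f,[*tb,.164]))
E
```

```text
t: 8.05
eef_pos: [0.573, -0.1662, 0.2532]
ee_rot: [-3.141, 0.001, -2.13]
force: [0.9, -0.2, -0.7]
width: 0.0439
gripper_force: 0.0
-0.97 -0.4 [ 0.5475 -0.1751] [346.3 185.3]
-0.97 0.4 [ 0.5747 -0.1932] [302.3 184.1]
-1.05 -0.4 [ 0.5525 -0.1797] [337.3 183.7]
-1.05 0.4 [ 0.5811 -0.1956] [293.4 185.9]
```

View pics/w3.png

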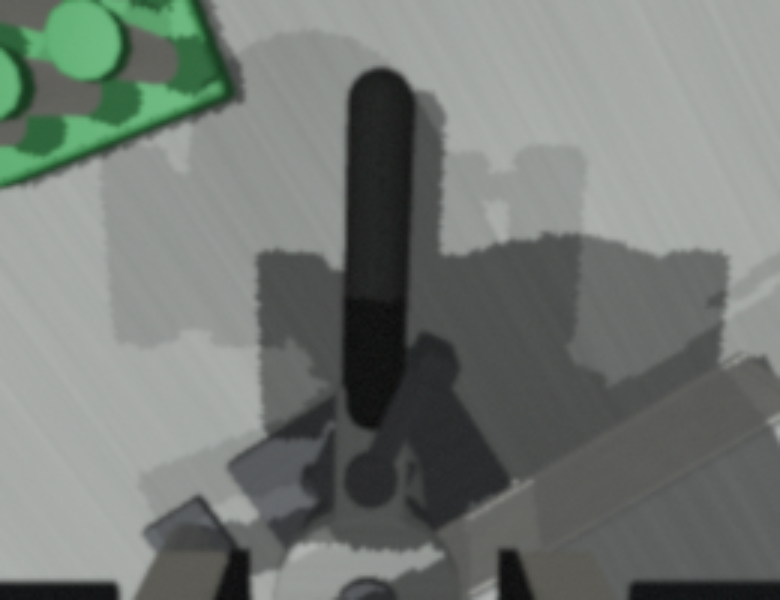

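The tab is still on the tightening side at about (345,178). I check its height and push again, lower and further.

```bash
python3 - <<'E'
from h import *
f=dict(np.load("pics/w3.npz"))
for z in (.164,.155,.146): print(z,proj(f,[.5475,-.1751,z]))
print("pin",proj(f,[*pol(-.97,.045),.13]),"obs 323,218.5; rubber end",proj(f,[*pol(-.97,.16),.116]))
a=np.pi-.3; c=np.array([.546,-.178]); u=np.array([.955,-.296]); v=np.array([.296,.955])
T=[(*c,.25,a),(*c,.157,a)]+[(*(c+u*d-v*.004*min(1,d/.03)),.157,a) for d in (.01,.02,.03,.04,.048)]
rel(T)
E
```

```text
0.164 [346.3 185.3]
0.155 [345.5 182.3]
0.146 [344.8 179.6]
pin [323.1 217.7] obs 323,218.5; rubber end [327.  79.]
[24.0, 17.0, 3.0] -0.26
[24.0, 17.0, 96.0] -0.26
[23.0, 7.0, 96.0] -0.26
[21.0, -3.0, 96.0] -0.26
[20.0, -13.0, 96.0] -0.26
[18.0, -23.0, 96.0] -0.26
[16.0, -31.0, 96.0] -0.26
```

```bash
python3 -m jog '[[0,[12,8,2],-0.13],[0,[24,17,2],-0.26],[0,[24,17,2],-0.26],[0,[24,17,50],-0.26],[0,[24,17,85],-0.26],[0,[24,17,97],-0.26],[0,[24,17,97],-0.26],[0,[23,7,97],-0.26],[0,[22,-2,97],-0.26],[0,[21,-7,97],-0.26],[0,[20,-11,97],-0.26],[0,[20,-15,97],-0.26],[0,[19,-19,97],-0.26],[0,[18,-22,97],-0.26],[0,[18,-25,97],-0.26],[0,[18,-25,97],-0.26]]' 30
python3 -c "
from h import *
print(status.get_state()['moment'])"
python3 -m jog '[[0,[0,7,0],0],[0,[0,7,-40],0],[0,[-10,0,-97],0.26],[0,[-15,0,-97],0.26],[0,[-15,0,-97],0.26]]'
python3 - <<'E'
from h import *
f=optics.grab_frame("wrist"); np.savez("pics/w4.npz",**f); 
cv2.imwrite("pics/w4.png",cv2.resize(f["color"][60:260,200:460],None,fx=3,fy=3)[:,:,::-1])
pin=pol(-.97,.045)
print([proj(f,[*pol(-.97,r),.116]) for r in (.16,.11)], proj(f,[*pin,.13]))
E
```

```text
t: 10.1
eef_pos: [0.5844, -0.195, 0.1555]
ee_rot: [3.141, 0.0, -1.871]
force: [-0.5, -0.0, 0.7]
width: 0.0439
gripper_force: 0.3
[ 0.19410779  0.23482392 -0.00393244]
t: 10.72
eef_pos: [0.5885, -0.1803, 0.253]
ee_rot: [-3.141, 0.001, -2.13]
force: [-0.1, -0.0, -0.7]
width: 0.0437
gripper_force: 0.0
[array([352.2,  83.8]), array([349. , 145.4])] [346.4 221.7]
```

View pics/w4.png

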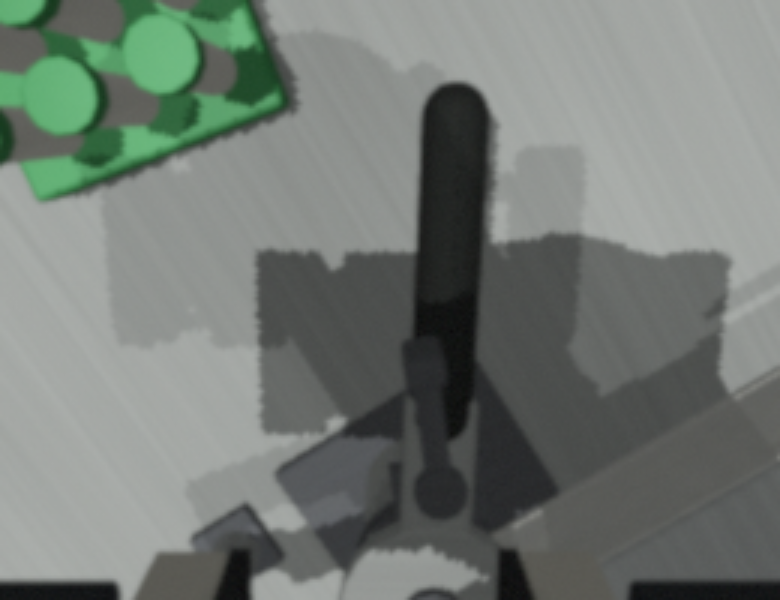

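The lever has gone past the middle (tab at crop (424,355), pin at (440,490), now on the rack side) but it is only about +0.14 rad. I push on another 13 mm.

```bash
python3 - <<'E'
from h import *
a=np.pi-.3; c=np.array([.5725,-.191]); u=np.array([.955,-.296])
rel([(*c,.25,a),(*c,.156,a)]+[(*(c+u*d),.156,a) for d in (.012,.020,.027)])
E
```

```text
[17.0, 8.0, 2.0] -0.26
[17.0, 8.0, 96.0] -0.26
[14.0, -4.0, 96.0] -0.26
[12.0, -12.0, 96.0] -0.26
[10.0, -18.0, 96.0] -0.26
```

```bash
python3 -m jog '[[0,[9,4,2],-0.13],[0,[17,8,2],-0.26],[0,[17,8,2],-0.26],[0,[17,8,50],-0.26],[0,[17,8,85],-0.26],[0,[17,8,96],-0.26],[0,[17,8,96],-0.26],[0,[14,-4,96],-0.26],[0,[13,-8,96],-0.26],[0,[12,-12,96],-0.26],[0,[11,-15,96],-0.26],[0,[10,-18,96],-0.26],[0,[10,-18,96],-0.26],[0,[10,-10,96],-0.26],[0,[10,-10,50],-0.26],[0,[0,0,0],-0.1],[0,[0,0,0],0],[0,[0,0,0],0]]' 30
python3 - <<'E'
from h import *
f=optics.grab_frame("wrist"); np.savez("pics/w5.npz",**f); 
cv2.imwrite("pics/w5.png",cv2.resize(f["color"][60:260,200:460],None,fx=3,fy=3)[:,:,::-1])
print([proj(f,[*pol(-.97,r),.116]) for r in (.16,.11)], proj(f,[*pol(-.97,.045),.13]))
E
```

```text
t: 13.02
eef_pos: [0.589, -0.1801, 0.2532]
ee_rot: [-3.14, 0.001, -2.13]
force: [0.9, 0.2, -0.3]
width: 0.0436
gripper_force: 0.0
[array([352.8,  83.2]), array([349.6, 144.9])] [346.9 221.2]
```

View pics/w5.png

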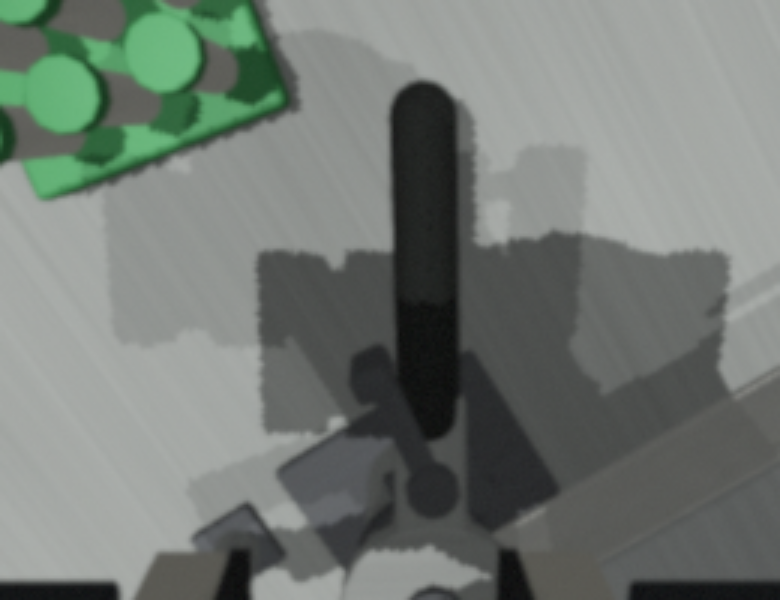

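The lever is fully over: the tab is at crop (372,370), left of the handle line and on the loosening side. Those were my 10 pictures, so I go by numbers from here. I measure the handle by mask.

```bash
python3 - <<'E'
from h import *
f=dict(np.load("pics/w5.npz")); g=f["color"].max(2)
m=(g<62)[60:160,300:370].astype(np.uint8)
n,l,st,ce=cv2.connectedComponentsWithStats(m); i=1+np.argmax(st[1:,4]); print(st[i])
for r in range(95,155,12):
    x=np.nonzero(l[r-60]==i)[0]
    if len(x):
        p=plane(f,300+x.mean(),r,.118); d=p[:2]-AX; print(r,len(x),p,np.hypot(*d).round(3),"lean",round(np.arctan2(d[1],-d[0])+YAW,3))
L=-1.03; P=pol(L,.115); rel([(*P,.25,tang(L)),(*P,.122,tang(L))])
E
```

```text
[  30   28   23   72 1511]
95 21 [ 0.5317 -0.245   0.118 ] 0.151 lean -1.032
107 21 [ 0.5366 -0.2369  0.118 ] 0.141 lean -1.033
119 22 [ 0.5412 -0.2284  0.118 ] 0.132 lean -1.031
131 22 [ 0.5463 -0.22    0.118 ] 0.122 lean -1.032
143 21 [ 0.5511 -0.2112  0.118 ] 0.112 lean -1.03
[49.0, 15.0, 2.0] -0.03
[49.0, 15.0, 130.0] -0.03
```

```bash
python3 -m jog '[[-0.25,[25,8,2],0],[-0.25,[49,15,2],-0.03],[-0.25,[49,15,2],-0.03],[-0.25,[49,15,60],-0.03],[-0.25,[49,15,110],-0.03],[-0.25,[49,15,129],-0.03],[-0.4,[49,15,129],-0.03],[-0.4,[49,15,129],-0.03],[-0.4,[49,15,129],-0.03]]' 30
python3 - <<'E'
from h import *
Ls=np.linspace(-.95,.38,17)
rel([(*pol(L,.115+.035*(i+1)/17),.122,tang(L)) for i,L in enumerate(Ls)])
E
```

```text
t: 14.2
eef_pos: [0.5509, -0.2144, 0.1249]
ee_rot: [-3.139, 0.001, -2.101]
force: [-0.3, 0.1, 0.1]
width: 0.0265
gripper_force: 0.0
[2.0, 11.0, 3.0] 0.08
[3.0, 21.0, 3.0] 0.16
[3.0, 31.0, 3.0] 0.24
[2.0, 41.0, 3.0] 0.33
[0.0, 52.0, 3.0] 0.41
[-3.0, 62.0, 3.0] 0.49
[-6.0, 72.0, 3.0] 0.58
[-11.0, 82.0, 3.0] 0.66
[-16.0, 92.0, 3.0] 0.74
[-23.0, 101.0, 3.0] 0.83
[-30.0, 110.0, 3.0] 0.91
[-38.0, 119.0, 3.0] 0.99
[-47.0, 126.0, 3.0] 1.08
[-57.0, 133.0, 3.0] 1.16
[-68.0, 140.0, 3.0] 1.24
[-79.0, 145.0, 3.0] 1.32
[-90.0, 150.0, 3.0] 1.41
```

```bash
python3 -m jog '[[-0.4,[2,11,2],0.08],[-0.4,[3,21,2],0.16],[-0.4,[3,31,2],0.24],[-0.4,[2,41,2],0.33],[-0.4,[0,52,2],0.41],[-0.4,[-3,62,2],0.49],[-0.4,[-6,72,2],0.58],[-0.4,[-11,82,2],0.66],[-0.4,[-16,92,2],0.74],[-0.4,[-23,101,2],0.83],[-0.4,[-30,110,2],0.91],[-0.4,[-38,119,2],0.99],[-0.4,[-47,126,2],1.08],[-0.4,[-57,133,2],1.16],[-0.4,[-68,140,2],1.24],[-0.4,[-79,145,2],1.32],[-0.4,[-90,150,2],1.41],[-0.4,[-90,150,2],1.41]]' 30
python3 - <<'E'
from h import *
Ls=np.linspace(.38,-1.04,21)[1:]
rel([(*pol(L,.150-.037*(i+1)/20),.122,tang(L)) for i,L in enumerate(Ls)])
E
```

```text
t: 16.45
eef_pos: [0.4668, -0.0602, 0.1225]
ee_rot: [3.14, 0.002, 2.774]
force: [-0.3, 0.0, -0.2]
width: 0.0262
gripper_force: 0.0
[-3.0, -11.0, 0.0] -0.07
[-6.0, -21.0, 0.0] -0.14
[-10.0, -31.0, 0.0] -0.21
[-14.0, -40.0, 0.0] -0.28
[-19.0, -49.0, 0.0] -0.36
[-24.0, -58.0, 0.0] -0.43
[-30.0, -66.0, 0.0] -0.5
[-37.0, -73.0, 0.0] -0.57
[-44.0, -80.0, 0.0] -0.64
[-51.0, -86.0, 0.0] -0.71
[-59.0, -91.0, 0.0] -0.78
[-67.0, -96.0, 1.0] -0.85
[-75.0, -101.0, 1.0] -0.92
[-83.0, -104.0, 1.0] -0.99
[-92.0, -107.0, 1.0] -1.07
[-100.0, -109.0, 1.0] -1.14
[-109.0, -111.0, 1.0] -1.21
[-117.0, -112.0, 1.0] -1.28
[-126.0, -112.0, 1.0] -1.35
[-134.0, -112.0, 1.0] -1.42
```

```bash
python3 -m jog '[[-0.4,[-3,-11,0],-0.07],[-0.4,[-6,-21,0],-0.14],[-0.4,[-10,-31,0],-0.21],[-0.4,[-14,-40,0],-0.28],[-0.4,[-19,-49,0],-0.36],[-0.4,[-24,-58,0],-0.43],[-0.4,[-30,-66,0],-0.5],[-0.4,[-37,-73,0],-0.57],[-0.4,[-44,-80,0],-0.64],[-0.4,[-51,-86,0],-0.71],[-0.4,[-59,-91,0],-0.78],[-0.4,[-67,-96,0],-0.85],[-0.4,[-75,-101,0],-0.92],[-0.4,[-83,-104,0],-0.99],[-0.4,[-92,-107,0],-1.07],[-0.4,[-100,-109,0],-1.14],[-0.4,[-109,-111,0],-1.21],[-0.4,[-117,-112,0],-1.28],[-0.4,[-126,-112,0],-1.35]]' 30
python3 - <<'E'
from h import *
print(status.get_state()["moment"])
Ls=np.linspace(-.9,.38,17)
rel([(*pol(L,.115+.035*(i+1)/17),.122,tang(L)) for i,L in enumerate(Ls)])
t=optics.grab_frame("side"); np.savez("pics/s6.npz",**t)
E
```

```text
t: 18.82
eef_pos: [0.5407, -0.2112, 0.121]
ee_rot: [3.137, -0.002, -2.157]
force: [-5.6, -0.5, 0.0]
width: 0.0259
gripper_force: 2.2
[-0.04536902  2.14708211  0.05847747]
[-1.0, 6.0, -1.0] 0.07
[0.0, 16.0, -1.0] 0.15
[0.0, 26.0, -1.0] 0.23
[-0.0, 36.0, -1.0] 0.31
[-2.0, 46.0, -1.0] 0.39
[-4.0, 56.0, -1.0] 0.47
[-7.0, 66.0, -1.0] 0.55
[-11.0, 76.0, -1.0] 0.63
[-16.0, 85.0, -1.0] 0.71
[-22.0, 94.0, -1.0] 0.79
[-29.0, 103.0, -1.0] 0.87
[-36.0, 112.0, -1.0] 0.95
[-45.0, 120.0, -1.0] 1.03
[-54.0, 127.0, -1.0] 1.11
[-64.0, 133.0, -1.0] 1.19
[-74.0, 139.0, -1.0] 1.27
[-85.0, 144.0, -1.0] 1.35
```

```bash
python3 - <<'E'
from h import *
t=dict(np.load("pics/top0.npz")); f=lambda x,y:((x+.5)/5-.5+262,(y+.5)/5-.5+165)
p=plane(t,*f(367,103),.087); d=p[:2]-AX; print(p,np.hypot(*d),"bolt",np.arctan2(d[1],d[0])-np.pi/2-YAW)
s=status.get_state(); d=s["eef_pos"][:2]-AX; M=rot(s)
print("tool lean",np.arctan2(d[1],-d[0])+YAW,np.hypot(*d))
# where bar tip would appear for bolt angles, and darkness there in side view
g=dict(np.load("pics/s6.npz")); g0=dict(np.load("pics/side0.npz"))
for b in np.arange(0,1.7,.1):
    P=[*(AX+.048*np.array([-np.sin(b+YAW),np.cos(b+YAW)])),.089]; u,v=proj(g,P).round().astype(int)
    print(round(b,1),(u,v),g0["color"][v,u],g["color"][v,u])
E
```

```text
[ 0.5954 -0.0595  0.087 ] 0.05631527323914891 bolt 0.20355030497608928
tool lean -0.9637660231583659 0.11714258389198878
0.0 (np.int64(290), np.int64(200)) [71 73 72] [73 75 73]
0.1 (np.int64(292), np.int64(200)) [77 81 83] [66 68 67]
0.2 (np.int64(294), np.int64(200)) [88 92 95] [70 73 71]
0.3 (np.int64(295), np.int64(200)) [87 92 95] [73 75 73]
0.4 (np.int64(297), np.int64(200)) [79 83 83] [70 73 71]
0.5 (np.int64(298), np.int64(200)) [69 72 72] [71 72 71]
0.6 (np.int64(300), np.int64(199)) [112 115 113] [64 66 65]
0.7 (np.int64(301), np.int64(199)) [145 151 146] [64 66 65]
0.8 (np.int64(303), np.int64(198)) [156 161 158] [45 46 48]
0.9 (np.int64(304), np.int64(198)) [156 161 158] [43 45 48]
1.0 (np.int64(305), np.int64(197)) [155 161 156] [43 44 46]
1.1 (np.int64(306), np.int64(196)) [156 162 158] [41 43 45]
1.2 (np.int64(307), np.int64(196)) [155 161 157] [45 45 46]
1.3 (np.int64(308), np.int64(195)) [156 161 157] [60 61 62]
1.4 (np.int64(308), np.int64(194)) [157 162 158] [67 70 68]
1.5 (np.int64(308), np.int64(193)) [153 159 155] [67 70 69]
1.6 (np.int64(308), np.int64(192)) [117 123 119] [68 73 70]
```

```bash
python3 -m jog '[[-0.4,[-1,6,0],0.07],[-0.4,[0,16,0],0.15],[-0.4,[0,26,0],0.23],[-0.4,[0,36,0],0.31],[-0.4,[-2,46,0],0.39],[-0.4,[-4,56,0],0.47],[-0.4,[-7,66,0],0.55],[-0.4,[-11,76,0],0.63],[-0.4,[-16,85,0],0.71],[-0.4,[-19,90,0],0.75],[-0.4,[-19,90,0],0.75]]' 30
python3 - <<'E'
from h import *
s=status.get_state(); d=s["eef_pos"][:2]-AX
print("tool lean",np.arctan2(d[1],-d[0])+YAW,np.hypot(*d))
rel([(*pol(L,.128),.122,tang(L)) for L in np.linspace(-.29,-.77,8)])
E
```

```text
t: 20.25
eef_pos: [0.4793, -0.1448, 0.1222]
ee_rot: [-3.141, 0.001, -2.909]
force: [0.4, -0.6, 0.4]
width: 0.0264
gripper_force: 0.0
tool lean -0.21890263545433875 0.13177055549887645
[-4.0, -9.0, 0.0] -0.07
[-5.0, -18.0, 0.0] -0.14
[-7.0, -26.0, 0.0] -0.21
[-9.0, -35.0, 0.0] -0.28
[-11.0, -43.0, 0.0] -0.34
[-15.0, -51.0, 0.0] -0.41
[-18.0, -59.0, 0.0] -0.48
[-23.0, -67.0, 0.0] -0.55
```

```bash
python3 -m jog '[[-0.4,[-4,-9,0],-0.07],[-0.4,[-5,-18,0],-0.14],[-0.4,[-7,-26,0],-0.21],[-0.4,[-9,-35,0],-0.28]]' 30
python3 -m jog '[[-0.4,[-1,-8,0],-0.07],[-0.4,[-3,-17,0],-0.14]]'
python3 -m jog '[[-0.4,[-1,-8,0],-0.07],[-0.4,[-3,-17,0],-0.14]]'
python3 - <<'E'
from h import *
s=status.get_state(); d=s["eef_pos"][:2]-AX
print("tool lean",np.arctan2(d[1],-d[0])+YAW,np.hypot(*d),s["force"])
E
```

```text
t: 20.75
eef_pos: [0.4955, -0.177, 0.1216]
ee_rot: [3.141, 0.0, -2.627]
force: [-1.3, 3.9, 1.3]
width: 0.0262
gripper_force: 1.9
t: 21.0
eef_pos: [0.5053, -0.1905, 0.1213]
ee_rot: [3.139, -0.002, -2.487]
force: [-4.8, 2.5, 1.1]
width: 0.026
gripper_force: 2.0
t: 21.25
eef_pos: [0.5174, -0.2023, 0.1209]
ee_rot: [3.138, -0.002, -2.348]
force: [-5.6, 0.8, 0.8]
width: 0.0262
gripper_force: 2.1
tool lean -0.7593611651889994 0.12584722061475967 [-5.59059127  0.84990832  0.78448363]
```

The bolt was driven steadily at about 5.6 N over both strokes, so I estimate it at 1.3 rad or more. Now I leave the handle and go over to the lid knob.

```bash
python3 -m jog '[[-0.1,[0,3,0],0.03],[-0.1,[0,3,-20],0.03],[0.36,[0,3,-80],0.03],[0.36,[0,3,-130],0.03],[0.36,[0,3,-135],0.03]]' 30
python3 - <<'E'
from h import *
rel([(.4745,.0439,.255,np.pi/2+YAW)])
E
```

```text
t: 21.88
eef_pos: [0.5193, -0.2001, 0.2613]
ee_rot: [-3.135, 0.005, -2.382]
force: [0.6, 0.1, -1.5]
width: 0.0587
gripper_force: 0.0
[-135.0, 208.0, 6.0] 0.75
```

```bash
python3 -m jog '[[0.36,[-27,42,3],0.15],[0.36,[-54,84,3],0.3],[0.36,[-81,126,3],0.45],[0.36,[-108,168,3],0.6],[0.36,[-135,208,3],0.75],[0.36,[-135,208,3],0.75],[0.36,[-135,208,3],0.75]]' 30
python3 - <<'E'
from h import *
f=optics.grab_frame("wrist"); np.savez("pics/w7.npz",**f)
g=f["color"].max(2); u,v=proj(f,[.4745,.0439,.108]).round().astype(int); print("pred knob",u,v)
m=(g<95).astype(np.uint8); m[:v-40]=0;m[v+40:]=0;m[:,:u-45]=0;m[:,u+45:]=0
n,l,st,ce=cv2.connectedComponentsWithStats(m)
for i in range(1,n):
    if st[i,4]>60: print(st[i],ce[i].round(1),plane(f,*ce[i],.106))
t=optics.grab_frame("top"); np.savez("pics/t7.npz",**t)
rel([(.4745,.0439,.098,np.pi/2+YAW)])
E
```

```text
t: 22.75
eef_pos: [0.4713, 0.044, 0.2532]
ee_rot: [-3.142, -0.0, -3.129]
force: [0.0, -0.2, 1.1]
width: 0.0595
gripper_force: 0.0
pred knob 323 196
[ 278  156   90   49 3687] [321.7 176.4] [0.4559 0.0424 0.106 ]
[-3.0, 1.0, 155.0] -0.0
```

```bash
python3 - <<'E'
from h import *
f=dict(np.load("pics/w7.npz")); g=f["color"].max(2).astype(int)
print("col",list(zip(range(150,240,3),g[150:240:3,323].tolist())))
for r in (185,190,195,200): print("row",r,list(zip(range(270,376,4),g[r,270:376:4].tolist())))
for z in (.111,.101): print([proj(f,[x,.0439,z]).tolist() for x in (.4645,.4745,.4845)],[proj(f,[.4745,y,z]).tolist() for y in (.030,.058)])
E
```

```text
col [(150, 83), (153, 82), (156, 82), (159, 84), (162, 85), (165, 86), (168, 85), (171, 86), (174, 87), (177, 86), (180, 85), (183, 81), (186, 38), (189, 36), (192, 41), (195, 41), (198, 42), (201, 38), (204, 64), (207, 182), (210, 205), (213, 203), (216, 204), (219, 204), (222, 203), (225, 203), (228, 202), (231, 203), (234, 203), (237, 201)]
row 185 [(270, 86), (274, 85), (278, 85), (282, 86), (286, 87), (290, 84), (294, 86), (298, 86), (302, 86), (306, 85), (310, 76), (314, 67), (318, 45), (322, 45), (326, 45), (330, 45), (334, 66), (338, 74), (342, 86), (346, 87), (350, 86), (354, 87), (358, 88), (362, 87), (366, 88), (370, 87), (374, 89)]
row 190 [(270, 87), (274, 87), (278, 86), (282, 87), (286, 85), (290, 86), (294, 86), (298, 86), (302, 85), (306, 86), (310, 46), (314, 41), (318, 40), (322, 38), (326, 38), (330, 39), (334, 41), (338, 47), (342, 89), (346, 89), (350, 90), (354, 89), (358, 89), (362, 90), (366, 90), (370, 130), (374, 168)]
row 195 [(270, 160), (274, 168), (278, 169), (282, 184), (286, 91), (290, 88), (294, 90), (298, 88), (302, 89), (306, 86), (310, 49), (314, 43), (318, 43), (322, 42), (326, 43), (330, 42), (334, 40), (338, 75), (342, 183), (346, 183), (350, 183), (354, 183), (358, 183), (362, 183), (366, 184), (370, 184), (374, 183)]
row 200 [(270, 183), (274, 184), (278, 184), (282, 184), (286, 184), (290, 184), (294, 185), (298, 184), (302, 184), (306, 185), (310, 81), (314, 39), (318, 39), (322, 38), (326, 39), (330, 37), (334, 40), (338, 79), (342, 185), (346, 185), (350, 185), (354, 185), (358, 185), (362, 185), (366, 184), (370, 184), (374, 184)]
[[323.2, 186.9], [323.1, 197.3], [323.0, 207.6]] [[308.0, 197.2], [338.3, 197.5]]
[[323.2, 184.2], [323.1, 194.3], [323.0, 204.3]] [[308.5, 194.2], [337.9, 194.5]]
```

The knob spans columns 310–338 and rows 185–204 in the wrist view, matching the prediction to the pixel. I descend and pinch.

```bash
python3 -m jog '[[0.36,[-3,1,60],0],[0.36,[-3,1,115],0],[0.36,[-3,1,146],0],[0.36,[-3,1,154],0],[0.36,[-3,1,154],0],[-1,[-3,1,154],0],[-1,[-3,1,154],0],[-1,[-3,1,154],0],[-1,[-3,1,154],0]]' 25
python3 - <<'E'
from h import *
s=status.get_state(); M=rot(s); p=s["eef_pos"]; print(p,s["gripper_force"])
for ph in np.arange(.1,1.41,.1):
    q=np.array([.625-.15297*np.cos(.1974+ph),p[1],.071+.15297*np.sin(.1974+ph)])
    q0=np.array([.625-.15,p[1],.101]); print(round(ph,1),(M.T@(q-q0)*1000).round(0))
E
```

```text
t: 23.98
eef_pos: [0.4748, 0.0439, 0.1]
ee_rot: [-3.14, 0.0, -3.13]
force: [1.7, -5.3, 1.4]
width: 0.0279
gripper_force: 25.0
[0.47477138 0.04392602 0.10004053] 25.00402718782425
0.1 [ -4.  -0. -15.]
0.2 [ -9.  -0. -29.]
0.3 [-16.  -0. -43.]
0.4 [-24.  -0. -56.]
0.5 [-33.  -1. -68.]
0.6 [-43.  -1. -79.]
0.7 [-55.  -1. -90.]
0.8 [-67.  -1. -98.]
0.9 [ -80.   -1. -106.]
1.0 [ -94.   -1. -112.]
1.1 [-109.   -2. -117.]
1.2 [-124.   -2. -121.]
1.3 [-139.   -2. -123.]
1.4 [-154.   -2. -123.]
```

```bash
python3 -m jog '[[-1,[-1,0,-5],0],[-1,[-2,0,-10],0],[-1,[-4,0,-15],0],[-1,[-4,0,-15],0]]' 30
```

```text
t: 24.48
eef_pos: [0.4781, 0.044, 0.1144]
ee_rot: [-3.14, -0.001, -3.131]
force: [2.2, -5.6, -1.5]
width: 0.0277
gripper_force: 30.0
```

```bash
python3 -m jog '[[-1,[-2,0,-7],0],[-1,[-5,0,-14],0],[-1,[-12,0,-28],0],[-1,[-20,0,-41],0],[-1,[-29,0,-53],0],[-1,[-39,0,-64],0],[-1,[-51,0,-75],0],[-1,[-63,0,-83],0],[-1,[-76,0,-91],0],[-1,[-90,0,-97],0],[-1,[-105,0,-102],0],[-1,[-120,0,-106],0],[-1,[-135,0,-108],0],[-1,[-135,0,-108],0],[-1,[-135,0,-108],0]]' 30
```

```text
t: 26.35
eef_pos: [0.6144, 0.0462, 0.2234]
ee_rot: [-3.141, 0.002, -3.131]
force: [1.4, -4.6, 0.6]
width: 0.0276
gripper_force: 30.0
```

```bash
python3 -m jog '[[0.3,[0,0,0],0],[0.3,[0,0,0],0],[0.3,[0,0,-40],0],[0.3,[0,0,-85],0],[0.3,[20,0,-90],0]]' 30
python3 - <<'E'
from h import *
t=dict(np.load("pics/top0.npz")); s=dict(np.load("pics/side0.npz"))
# b1 crop: top jars at 2.5x from (135,170), side at 2.5x from (250,270), offset 310
T=lambda x,y:(x/2.5+135,y/2.5+170); S=lambda x,y:((x-310)/2.5+250,y/2.5+270)
for n,a,b in (("big",(49,191),(530,184)),("small",(148,191),(535,105)),("purple",(239,183),(531,30)),("red",(158,297),(664,80)),("bottle",(114,35),(363,39))):
    print(n,two(t,T(*a),s,S(*b)))
E
```

```text
t: 26.98
eef_pos: [0.5953, 0.0469, 0.3158]
ee_rot: [3.14, 0.006, -3.131]
force: [-0.6, -0.7, -0.8]
width: 0.0567
gripper_force: 0.0
big (array([0.4466, 0.4061, 0.0622]), np.float64(0.0003))
small (array([0.4466, 0.3088, 0.0475]), np.float64(0.0014))
purple (array([0.454 , 0.2144, 0.0471]), np.float64(0.0006))
red (array([0.337 , 0.2873, 0.0678]), np.float64(0.0022))
bottle (array([0.5916, 0.3271, 0.1271]), np.float64(0.0026))
```

```bash
python3 -c "
from h import *
rel([(.4468,.3086,.2,np.pi/2)])"
```

```text
[146.0, 263.0, 115.0] 0.01
```

```bash
python3 -m jog '[[0.5,[40,20,0],0],[0.5,[85,60,0],0],[0.5,[120,105,20],0],[0.5,[146,150,45],0],[0.5,[146,205,70],0],[0.5,[146,255,100],0],[0.5,[146,263,115],0],[0.5,[146,263,115],0]]' 30
python3 - <<'E'
from h import *
f=optics.grab_frame("wrist"); np.savez("pics/w8.npz",**f)
u,v=proj(f,[.4468,.3086,.052]).round().astype(int); print("pred",u,v)
hsv=cv2.cvtColor(f["color"],cv2.COLOR_RGB2HSV)
m=((hsv[:,:,2]>165)&(hsv[:,:,1]<50)).astype(np.uint8)
n,l,st,ce=cv2.connectedComponentsWithStats(m)
for i in range(1,n):
    if st[i,4]>300: print(st[i],ce[i].round(1),plane(f,*ce[i],.052))
g=f["color"].max(2)
print(list(zip(range(u-60,u+61,5),g[v,u-60:u+61:5])));print(list(zip(range(v-70,min(v+71,400),5),g[v-70:v+71:5,u])))
E
```

```text
t: 27.98
eef_pos: [0.4437, 0.3073, 0.196]
ee_rot: [-3.139, -0.002, -3.13]
force: [-0.1, -0.5, 0.1]
width: 0.0658
gripper_force: 0.0
pred 325 197
[ 408  183   61   53 1218] [442.8 217.3] [0.4654 0.4203 0.052 ]
[   0  199  104   67 5512] [ 49.1 227.8] [0.4806 0.0445 0.052 ]
[306 204  42  19 621] [326.4 211.5] [0.4609 0.31   0.052 ]
[(265, np.uint8(138)), (270, np.uint8(139)), (275, np.uint8(139)), (280, np.uint8(138)), (285, np.uint8(138)), (290, np.uint8(138)), (295, np.uint8(137)), (300, np.uint8(137)), (305, np.uint8(107)), (310, np.uint8(108)), (315, np.uint8(108)), (320, np.uint8(109)), (325, np.uint8(108)), (330, np.uint8(108)), (335, np.uint8(109)), (340, np.uint8(136)), (345, np.uint8(108)), (350, np.uint8(133)), (355, np.uint8(137)), (360, np.uint8(138)), (365, np.uint8(137)), (370, np.uint8(138)), (375, np.uint8(139)), (380, np.uint8(139)), (385, np.uint8(138))]
[(127, np.uint8(76)), (132, np.uint8(71)), (137, np.uint8(76)), (142, np.uint8(73)), (147, np.uint8(73)), (152, np.uint8(74)), (157, np.uint8(75)), (162, np.uint8(75)), (167, np.uint8(109)), (172, np.uint8(120)), (177, np.uint8(106)), (182, np.uint8(109)), (187, np.uint8(108)), (192, np.uint8(109)), (197, np.uint8(108)), (202, np.uint8(110)), (207, np.uint8(208)), (212, np.uint8(206)), (217, np.uint8(205)), (222, np.uint8(166)), (227, np.uint8(155)), (232, np.uint8(156)), (237, np.uint8(152)), (242, np.uint8(155)), (247, np.uint8(154)), (252, np.uint8(156)), (257, np.uint8(152)), (262, np.uint8(153)), (267, np.uint8(152))]
```

The cap fills columns 305–347 with its bottom at row 222, so its centre is about (326,199), within 2 mm of the prediction. I go down and grip.

```bash
python3 -m jog '[[0.5,[-4,2,50],0],[0.5,[-4,2,100],0],[0.5,[-4,2,145],0],[0.5,[-4,2,166],0],[0.5,[-4,2,166],0],[0.5,[-4,2,166],0],[-1,[-4,2,166],0],[-1,[-4,2,166],0],[-1,[-4,2,166],0],[-1,[-4,2,166],0]]' 15
python3 -m jog '[[-1,[0,0,-5],0],[-1,[0,0,-30],0],[-1,[0,0,-80],0],[-1,[0,0,-120],0],[-1,[0,0,-120],0]]'
python3 -c "
from h import *
s=status.get_state(); print(s['gripper_force'])
rel([(.508,.0143,.16,np.pi/2+YAW),(.508,.0143,.037,np.pi/2+YAW)])"
```

```text
t: 29.28
eef_pos: [0.449, 0.3099, 0.0325]
ee_rot: [3.141, 0.001, -3.13]
force: [-0.9, -1.9, 7.4]
width: 0.0483
gripper_force: 15.0
t: 29.9
eef_pos: [0.45, 0.3113, 0.1551]
ee_rot: [3.136, 0.004, -3.13]
force: [0.3, -1.1, -1.4]
width: 0.0478
gripper_force: 15.0
14.99963718932122
[-55.0, -298.0, -6.0] -0.0
[-54.0, -298.0, 117.0] -0.0
```

```bash
python3 -m jog '[[-1,[-6,-25,0],0],[-1,[-15,-60,0],0],[-1,[-24,-100,0],0],[-1,[-32,-140,0],0],[-1,[-40,-180,0],0],[-1,[-46,-220,0],0],[-1,[-50,-255,0],0],[-1,[-50,-275,0],0],[-1,[-50,-281,0],0],[-1,[-50,-281,0],0],[-1,[-50,-281,30],0],[-1,[-50,-281,65],0],[-1,[-50,-281,95],0],[-1,[-50,-281,108],0],[-1,[-50,-281,108],0],[-1,[-50,-281,108],0]]' 15
python3 -c "
from h import *
rel([(.503,.030,.037,np.pi/2+YAW)])"
```

```text
t: 31.9
eef_pos: [0.5026, 0.0298, 0.0445]
ee_rot: [3.141, 0.001, -3.13]
force: [0.8, -0.0, -1.4]
width: 0.048
gripper_force: 15.0
[-0.0, 0.0, 8.0] -0.0
```

```bash
python3 -m jog '[[-1,[0,0,3],0],[-1,[0,0,5],0],[-1,[0,0,5],0]]'; python3 -m jog '[[-1,[0,0,1],0],[-1,[0,0,2],0],[-1,[0,0,2],0]]'
```

```text
t: 32.28
eef_pos: [0.5018, 0.0292, 0.0387]
ee_rot: [3.142, 0.0, -3.131]
force: [-0.4, -0.1, -1.1]
width: 0.048
gripper_force: 15.0
t: 32.65
eef_pos: [0.5019, 0.0293, 0.0374]
ee_rot: [-3.142, 0.0, -3.13]
force: [-3.2, 0.4, 11.1]
width: 0.0481
gripper_force: 15.0
```

```bash
python3 -m jog '[[-1,[0,0,-0.7],0],[0.2,[0,0,-0.7],0],[0.5,[0,0,-0.7],0],[0.5,[0,0,-0.7],0],[0.5,[0,0,-0.7],0]]'
python3 -m jog '[[0.5,[0,0,-10],0],[0.5,[0,0,-50],0],[0.5,[0,0,-100],0],[0.5,[5,0,-160],0],[0.5,[30,0,-210],0],[0.5,[30,0,-270],0],[0.5,[30,0,-280],0]]'
python3 - <<'E'
from h import *
f=optics.grab_frame("wrist"); np.savez("pics/w9.npz",**f)
u,v=proj(f,[.502,.0295,.057]).round().astype(int); print("pred jar cap",u,v)
hsv=cv2.cvtColor(f["color"],cv2.COLOR_RGB2HSV); g=f["color"].max(2)
print(g[v-30:v+31:5,u].tolist(), g[v,u-40:u+41:5].tolist())
t=optics.grab_frame("side"); np.savez("pics/s9.npz",**t)
kn=[.6144,.0462,.2234+.005]; print("knob px side",proj(t,kn)); 
u,v=proj(t,kn).round().astype(int); print(t["color"].max(2)[v-16:v+17:4,u-16:u+17:4])
rel([(.6144,.0462,.32,np.pi/2+YAW),(.6144,.0462,.2234,np.pi/2+YAW)])
E
```

```text
t: 33.28
eef_pos: [0.5018, 0.0292, 0.0372]
ee_rot: [-3.142, -0.0, -3.131]
force: [-0.5, 0.2, 0.3]
width: 0.0653
gripper_force: 0.0
t: 34.15
eef_pos: [0.473, 0.0291, 0.3228]
ee_rot: [3.139, 0.008, -3.13]
force: [0.7, 0.4, -0.8]
width: 0.066
gripper_force: 0.0
pred jar cap 323 188
[200, 109, 121, 215, 216, 217, 217, 217, 217, 214, 170, 133, 134] [216, 216, 216, 217, 217, 215, 217, 217, 217, 216, 213, 212, 217, 217, 216, 217, 216]
knob px side [280.2 176. ]
[[ 76 127 159 160 158 160 122  98  93]
 [ 77 111 160 162 159 159 124 102 107]
 [ 77 100 161 160 160 158 127 102 122]
 [ 77  95 160 160 159 152 132 103 156]
 [ 77  88 161 160 104  85  99 110 172]
 [ 78  79 162 159  55  50  73  91 150]
 [ 78  77 160 159 125  68  82 100  95]
 [ 80  75 160 161 159 112 130  99  93]
 [ 81  76 159 159 159 134 130  82  69]]
[-142.0, 16.0, -0.0] -0.0
[-142.0, 15.0, 96.0] -0.0
```

The jar cap shows where it was placed, and the knob is where I left it in the side view. I regrasp it and close the lid.

```bash
python3 -m jog '[[0.36,[-50,6,0],0],[0.36,[-100,12,0],0],[0.36,[-138,16,0],0],[0.36,[-142,16,0],0],[0.36,[-142,16,0],0],[0.36,[-142,16,40],0],[0.36,[-142,16,80],0],[0.36,[-142,16,97],0],[0.36,[-142,16,97],0],[-1,[-142,16,97],0],[-1,[-142,16,97],0],[-1,[-142,16,97],0],[-1,[-142,16,97],0]]' 30
```

```text
t: 35.88
eef_pos: [0.6138, 0.0461, 0.2208]
ee_rot: [-3.141, 0.001, -3.131]
force: [-0.1, 1.1, 1.5]
width: 0.0277
gripper_force: 30.0
```

```bash
python3 -m jog '[[-1,[15,0,2],0],[-1,[30,0,6],0],[-1,[45,0,11],0],[-1,[59,0,17],0],[-1,[72,0,25],0],[-1,[84,0,33],0],[-1,[96,0,44],0],[-1,[106,0,55],0],[-1,[115,0,67],0],[-1,[123,0,80],0],[-1,[130,0,94],0],[-1,[135,0,108],0],[-1,[139,0,119],0],[-1,[139,0,121],0],[-1,[139,0,121],0]]' 30
```

```text
t: 37.75
eef_pos: [0.475, 0.044, 0.0993]
ee_rot: [-3.14, 0.001, -3.13]
force: [4.9, -9.2, -3.3]
width: 0.0275
gripper_force: 30.0
```

```bash
python3 -m jog '[[-1,[0,0,2],0],[-1,[0,0,3],0],[-1,[0,0,3],0]]' 30; python3 -m jog '[[0.0,[0,0,0],0],[0.36,[0,0,0],0],[0.36,[0,0,0],0],[0.36,[0,0,-20],0],[0.36,[0,0,-80],0],[0.36,[0,0,-140],0],[0.36,[40,0,-170],0],[0.36,[40,0,-170],0]]'
python3 - <<'E'
from h import *
f=optics.grab_frame("side"); np.savez("pics/s10.npz",**f); g0=dict(np.load("pics/side0.npz"))["color"].max(2); g=f["color"].max(2)
u,v=proj(f,[.4745,.0439,.101]).round().astype(int); print(u,v)
print(g0[v-10:v+11:3,u-10:u+11:3]); print(g[v-10:v+11:3,u-10:u+11:3])
w=optics.grab_frame("wrist"); np.savez("pics/w10.npz",**w)
h=w["color"].max(2)
for b in np.arange(0,1.7,.1):
    P=[*(AX+.05*np.array([-np.sin(b+YAW),np.cos(b+YAW)])),.089]; p=proj(w,P); q=proj(f,P)
    print(round(b,1),p,h[int(p[1]),int(p[0])] if 0<=p[0]<640 and 0<=p[1]<400 else None,q,g[int(q[1]),int(q[0])])
E
```

```text
t: 38.12
eef_pos: [0.475, 0.044, 0.0984]
ee_rot: [-3.14, 0.001, -3.13]
force: [-6.6, -6.1, 22.5]
width: 0.0275
gripper_force: 30.0
t: 39.12
eef_pos: [0.4341, 0.0449, 0.269]
ee_rot: [3.139, 0.005, -3.13]
force: [0.9, -0.3, -0.4]
width: 0.0595
gripper_force: 0.0
334 222
[[197 197 199 200 199 200 203]
 [197 197 200 199 198 200 201]
 [197 197 198 101  96 186 200]
 [197 197 197  90  88 159 198]
 [198 197 191  49  49 166 197]
 [197 198 198  59  51 171 196]
 [197 198 200  70  64 164 195]]
[[189 189 191 193 191 178 167]
 [189 188 194 192 189 166 166]
 [188 188 191  97  92 155 164]
 [190 190 190  87  86 132 163]
 [189 190 183  48  46 137 162]
 [189 191 191  57  49 144 161]
 [189 191 193  67  61 155 160]]
0.0 [229.4 323.9] 73 [290.2 200.5] 71
0.1 [228.8 320.4] 74 [291.9 200.5] 68
0.2 [227.7 316.9] 56 [293.7 200.5] 67
0.3 [226.3 313.4] 37 [295.4 200.4] 72
0.4 [224.5 310. ] 39 [297.1 200.1] 72
0.5 [222.2 306.7] 39 [298.7 199.8] 65
0.6 [219.6 303.5] 41 [300.3 199.4] 110
0.7 [216.6 300.6] 40 [301.8 199. ] 145
0.8 [213.4 297.9] 39 [303.2 198.4] 149
0.9 [209.8 295.4] 41 [304.4 197.8] 95
1.0 [206.  293.2] 37 [305.6 197.1] 88
1.1 [201.9 291.4] 66 [306.6 196.4] 50
1.2 [197.7 289.8] 50 [307.4 195.6] 55
1.3 [193.4 288.6] 17 [308.1 194.8] 73
1.4 [189.  287.8] 15 [308.6 194. ] 73
1.5 [184.6 287.4] 20 [309.  193.2] 98
1.6 [180.2 287.3] 17 [309.2 192.3] 94
```

```bash
python3 -c "
from station import order
print(order.job_done())"
```

```text
the job is handed in; nothing more can be done
None
```

I flipped the lever, loosened the bolt to an estimated 1.3 rad or more, opened the lid, stood the small white jar on the box floor, shut the lid and handed the job in at about 39 s; no verdict came back, and the bolt angle is inferred from the handle strokes and camera pixel values, not read directly.

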